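# Stand the steel comb in the acrylic pot, leaning inwards

### The arm

A 6-joint arm with a two-finger parallel gripper is mounted at the origin on the work surface. World frame = base frame: x ahead of the robot, y to its left, z up, the work surface at z = 0. Lengths are in mm, angles in rad, forces in N, time in s.
With the tool pointing down it reaches from about 350 to 975 mm from the base axis. Payload 7.1 kg.
Tool frame: the origin (TCP) lies between the finger pads; the fingertips stand 19 mm ahead of it and the grasp point (between the pads) is the TCP (ctrl.finger_overhang is the distance from the TCP to the fingertips, in mm); z points along the fingers, y is the line along which they close (so a half turn about z gives the same grasp; the last joint's range is limited). The gripper opens to 88 mm and grips with 3 to 60 N. Pads are 20 mm wide; open, the fingers measure 115 mm over their backs; the gripper's body (75 mm by 178 mm) begins 61 mm behind the grasp point.
Start: joints at [-1.277, 0.423, 1.63, -0, 1.089, -0.019], TCP at [192.345, -594.65, 241.675] pointing down, gripper open.
Joint ranges: [-3, 3], [-0.9, 2.11], [0.09, 2.58], [-1.31, 4.45], [0.11, 2.69], [-2.54, 2.54]. Speed limits (rad/s): [2.39, 2.39, 3.01, 3.14, 3.14, 3.14].

### API

Orientations are given as a rotation vector (axis times angle).
In Python, from workcell import ctrl gives the robot as it stands. The module is installed in compiled form; this text tells all that it offers.
- The arm moves only by the tool arm_command, never from a script. Its argument "rows" is one flat list of numbers, 7 for each row, row after row: the turn, a rotation vector about the tool's x, y, z scaled (see below), then the shift along the tool's x, y, z scaled (see below), then the opening, from -1 (shut) to 1 (fully open). A call has 1 to 5 rows; each row is the pose to reach, as a shift and turn from the pose commanded when the call began, along the tool's axes at that moment, turning the shorter way round; what a row does not reach only later rows make up. The controller multiplies each number of a shift by 80 mm and each number of a turn by 180 degrees. A row lasts 1/10 s, in which the tool goes at most 50 mm and 8.59 degrees, less where a joint would pass 70% of its speed; a pose out of reach is approached as far as the arm can. A call with a number of a shift or a turn outside -1 to 1 is refused whole. A call with a gripper value outside its range is refused whole. The fingers move at their own pace and stop on an object; the grip force is fixed at half the most. Time passes only in rows, so rows that repeat a pose let the fingers close. It gives the time, the measured TCP pose, the force, the opening and the grip force at its end, in the units of the state.
- ctrl.get_obs(): the state, without advancing time (a new reading comes with each control period).
- ctrl.get_image(name): name is "scene" or "top" or "wrist"; returns (picture, depth): 400x640x3 uint8, red, green, blue; 400x640 float32, mm along the optical axis (not along the pixel's ray), 0 where there is no reading.
- ctrl.camera_params(name): a dict with "camera_matrix" (3x3 intrinsics, pixels), "k1" (the pictures are not rectified: a ray, as slopes to the right and down, at radius r is drawn at 1 + k1 r^2 times it, then the intrinsics apply), "world_to_cam" (4x4, takes a point from world to camera coordinates); the wrist camera has in their place "tool_from_camera" (4x4, takes a point from camera to tool coordinates, whose origin is the TCP and whose axes are the flange's). Camera axes: x right, y down, z forward; pixel columns grow to the right and rows downward; lengths in mm; the calibration is good to about 2 mm. A picture is of the moment at which its call begins: read the wrist's pose just before it. camera_params takes no time and is no camera call.
- ctrl.close_job(): hands the job in; it is judged then, once.
The state is a dict: "t": time; "qpos": joint angles; "qvel": joint speeds; "joint_torque": joint torques, N m; "ee_pos": TCP position; "orientation": TCP orientation; "ft_force": force on the tool from outside, world axes, zero at the start; "moment": the same for the moment, N m; "width": finger opening in mm; "grasp_force": force on a finger pad.
Only numpy, scipy, OpenCV 4.12 (cv2) and the standard library are available. Lean on these libraries where they do the work, as an engineer would, in place of code of your own. Each camera call takes 0.05 s, during which the arm holds its last target. There are 200 camera calls.

### The job

Turn the turntable so that the clear pot comes round to the front, on the robot's side; take the pot's lid off and lay it, knob up, in the porcelain dish. Take the steel comb off its hook and lower it, teeth end first, into the pot so that it leans on the rim towards the middle of the turntable, where it will not stick out when the table is spun. Lower things rather than drop them, leave the rake hanging, do not disturb the scent bottle, and keep the pot, dish and orange brush standing on the turntable.

Things in the scene. Friction and masses are not known exactly. Their poses are not given: they have to be found in the camera images.
- stand: the turntable's fixed dark foot, a disc 210 mm across and 10 mm high under the tray; origin on the turning axis at shelf height; its axes never turn and are those of the robot base (x away from the robot: the turntable's front is towards -x)
- hub (a point): middle of the turntable tray, on its turning axis, at the height of the tray's floor (20 mm up). The dark brown wooden tray is 320 mm across and carries pot, dish and brush; its raised rim, 9 mm thick (radius 151 to 160 mm), has its top 44 mm above the shelf. Pinch the rim across its thickness from above, one finger inside and one outside, and lead it round in an arc
- tray (a joint): turning angle of the tray in rad, 0 at the start of every run, growing counter-clockwise seen from above, range -3.1 to 3.1; turns lightly (0.06 N m of friction) and stays where it is left
- pot: clear acrylic pot with a steel band at its foot, standing loose on the tray about 90 mm from the hub: 76 mm across, 110 mm high, wall 4 mm (inside 68 mm across, 104 mm deep), 0.3 to 0.5 kg; origin under its centre, z up
- pot_rim (a point): centre of the pot's mouth, level with the top of its rim
- pot_lid: the pot's lid, about 70 g, at first on the pot: dark disc 82 mm across and 5 mm thick on a clear plug 62 mm across and 6 mm deep that sits in the mouth with 3 mm of play all round; origin under the centre of the plug, z up through the knob
- lid_knob (a point): on the lid's round steel knob, 33 mm above the lid's origin, where to grip it; the knob is 23 mm across and 31 mm high (from 11 to 42 mm above the lid's origin)
- dish: white porcelain dish standing loose on the tray about 90 mm from the hub: 112 mm across, 18 mm high, wall 4 mm, flat inner floor 5 mm above its underside and at least 88 mm across; origin under its centre, z up
- brush: orange silicone palm brush lying bristles down on the tray: 84 mm long (its y), 48 mm wide, 44 mm high with its strap; origin under its centre
- rail: steel hook rail standing on the shelf: a bar along its y, 268 mm above the shelf, on two posts 300 mm apart; two wire hooks 5 mm thick run level from the bar 68 mm towards its -x, 65 mm either side of the middle, then slope up 5 mm over the last 11 mm. Origin at shelf height under the bar's middle
- comb: steel comb 196 mm long, 70 to 120 g, hanging handle up by its loop from one hook, about 60 mm out from the bar. z points up along it, y across its width, x across its thickness (along the hook, towards the bar). Origin at the middle of the teeth end. Blade 0 to 88 mm up (32 mm wide, 5 thick), black handle 88 to 174 mm (22 wide, 14 thick), wire loop 18 mm wide from there to 196 mm
- comb_foot (a point): middle of the comb's teeth end (its origin)
- comb_grip (a point): on the comb's handle, 156 mm above the teeth end: where to pinch it across the 22 mm width; above the pot's rim when the comb stands in the pot
- comb_top (a point): top of the comb's wire loop, 194 mm above the teeth end. The hook lies in the top of the loop: the comb can rise 12 mm before its handle meets the hook, and comes off when raised 8 mm and then drawn along the hook, away from the bar, by 30 mm. Standing in the pot, foot at one side and leaning on the opposite rim, the comb leans about 27 degrees
- rake: grooming rake with a teal handle and a 66 mm wide toothed head, hanging handle up from the other hook, 157 mm long; origin at the middle of its teeth end
- rake_top (a point): top of the rake's wire loop
- bottle: amber scent bottle with a black cap standing on the shelf beside the turntable: 60 x 36 mm, 110 mm high; origin under its centre
Not all that is in view belongs to the job. What is shaped like the pot_lid but pink is not meant. There is more than one size of the comb; the job needs the larger.

How it is judged (in metres and radians):
At the end, for the whole second after the job is handed in: Tray turned so that the pot stands upright at its front (45 mm sideways at most); lid flat in the dish within 20 mm of centre; comb foot in the pot, leaning 7 to 40 degrees towards the hub (loop top within 65 mm of it in plan); pot, dish, brush upright on the tray; all at rest ((value of joint tray above 0.35 rad or value of joint tray below -0.35 rad) and x of pot in the frame of stand below -0.06 m and y of pot in the frame of stand between -0.045 and 0.045 m and angle between each of pot, dish's own z axis and vertical below 0.05 rad and z of each of pot, dish, brush in the frame of hub below 0.006 m and horizontal distance between each of pot, dish and hub below 0.115 m and horizontal distance between pot_lid and dish below 0.02 m and z of pot_lid in the frame of dish below 0.01 m and angle between each of pot_lid, brush's own z axis and vertical below 0.1 rad and horizontal distance between brush and hub below 0.13 m and horizontal distance between comb_foot and pot below 0.036 m and z of comb_foot in the frame of pot below 0.02 m and angle between comb's own z axis and vertical between 0.12 and 0.7 rad and horizontal distance between comb_top and hub below 0.065 m and linear speed of each of comb, pot_lid, pot below 0.02 m/s); the robot touches nothing.
It fails at once if the rake is knocked off its hook or shoved (its loop moves more than 40 mm) (distance of rake_top from where it was at the start of the episode above 0.04 m).
It fails at once if the scent bottle is moved more than 30 mm (distance of bottle from where it was at the start of the episode above 0.03 m).
It fails at once if the pot or the dish is tipped by more than 20 degrees (angle between any of pot, dish's own z axis and vertical above 0.35 rad).
It fails at once if the comb is dropped into the pot instead of lowered (faster than 0.7 m/s in the pot) (horizontal distance between comb_foot and pot below 0.036 m and z of comb_foot in the frame of pot below 0.1 m and linear speed of comb above 0.7 m/s).
It fails at once if the lid is dropped into the dish instead of laid there (faster than 0.6 m/s just over it) (horizontal distance between pot_lid and dish below 0.06 m and z of pot_lid in the frame of dish below 0.05 m and linear speed of pot_lid above 0.6 m/s).
It also fails if it takes over 64 s, if anything falls off the work surface, if the arm or the gripper's body presses on something with over 40 N, if the wrist force passes 120 N, or if a joint passes its speed limit or range.

## Working session

There is one attempt and no reset: what is moved stays moved. The work goes in short steps, Python scripts to look and compute and a tool call to move; the robot and the scene stay as the last step left them, time stands still between calls to the robot, and variables do not carry over. Pictures are saved under pics/ and viewed, at most 10 in all, crops included, and the job is handed in when it is done.

Besides the shell and the picture viewer there is one more tool, called after "Call:" by a JSON object that holds its "op" and its "data", one argument or row to a line. arm_command: Moves the arm, as the interface text tells. Shifts and turns lie within -1 to 1; 1 stands for 80 mm of shift or 180 degrees of turn. Its arguments: {"type":"object","properties":{"rows":{"type":"array","items":{"type":"number"}}},"required":["rows"]}

```bash
mkdir -p pics
cat > h.py <<'E'
import numpy as np, cv2
from scipy.spatial.transform import Rotation as R
from workcell import ctrl
def cam(n,obs=None):
    p=ctrl.camera_params(n); K=np.array(p["camera_matrix"])
    if n=="wrist":
        o=obs or ctrl.get_obs(); T=np.eye(4); T[:3,:3]=R.from_rotvec(o["orientation"]).as_matrix(); T[:3,3]=o["ee_pos"]
        W=T@np.array(p["tool_from_camera"])
    else: W=np.linalg.inv(np.array(p["world_to_cam"]))
    return K,p["k1"],W
def ray(c,uv):
    K,k1,W=c; uv=np.atleast_2d(uv).astype(float)
    d=np.c_[(uv[:,0]-K[0,2])/K[0,0],(uv[:,1]-K[1,2])/K[1,1]]; s=d.copy()
    for _ in range(20): s=d/(1+k1*(s**2).sum(1,keepdims=True))
    s=np.c_[s,np.ones(len(s))]
    return W[:3,3],s@W[:3,:3].T
def plane(c,uv,z):
    o,d=ray(c,uv); return o+d*((z-o[2])/d[:,2])[:,None]
def deproj(c,uv,dep):
    o,d=ray(c,uv); return o+d*np.asarray(dep).reshape(-1,1)
def cloud(c,dep):
    v,u=np.mgrid[:400,:640]; P=deproj(c,np.c_[u.ravel(),v.ravel()],dep.ravel()); return P.reshape(400,640,3)
def snap(n,f=None):
    o=ctrl.get_obs(); im,d=ctrl.get_image(n)
    if f: cv2.imwrite("pics/%s.png"%f,im[:,:,::-1]); np.savez("pics/%s.npz"%f,im=im,d=d)
    return im,d,cam(n,o)
def rel(dw,dyaw=0):
    "world shift (mm) -> tool-axis scaled numbers"
    o=ctrl.get_obs(); return np.round(R.from_rotvec(o["orientation"]).as_matrix().T@np.array(dw)/80,3)
E
python3 - <<'E'
from h import *
for n in("scene","top"):
    im,d,c=snap(n,n+"0"); print(n,c[2].round(2).tolist(),c[0].tolist(),c[1],(d>0).mean())
print(ctrl.get_obs())
E
```

```text
scene [[0.06, 0.66, -0.75, 1468.81], [1.0, -0.03, 0.05, -4.14], [0.01, -0.75, -0.66, 978.52], [0.0, 0.0, 0.0, 1.0]] [[448.15077230610837, 0.0, 319.71379050321417], [0.0, 448.15077230610837, 201.8991752852888], [0.0, 0.0, 1.0]] 0.028985126754763356 0.9959609375
top [[-0.02, -0.98, 0.21, 287.61], [-1.0, 0.02, -0.01, 65.48], [0.01, -0.21, -0.98, 1457.79], [0.0, 0.0, 0.0, 1.0]] [[422.05555378052, 0.0, 311.2819053483428], [0.0, 422.05555378052, 194.74670230744306], [0.0, 0.0, 1.0]] -0.03481406730276387 0.99611328125
{'t': 0.1, 'qpos': array([-1.27697819e+00,  4.23753642e-01,  1.63060670e+00, -1.53787858e-05,
        1.08863286e+00, -1.89635328e-02]), 'qvel': array([-0.0014692 , -0.00125845, -0.00191883,  0.00154511, -0.00093624,
       -0.00141181]), 'joint_torque': array([ 4.91336618e-05, -5.45610201e+01, -2.74325716e+01,  6.45692926e-02,
        1.87697547e-02,  2.26588689e-06]), 'ee_pos': array([ 192.21845914, -594.1977374 ,  240.98885747]), 'orientation': array([-3.10188188e+00, -4.89111242e-01,  3.22436847e-04]), 'ft_force': array([ 0.30156103,  0.18494752, -0.24209363]), 'moment': array([ 0.00632585,  0.00086601, -0.00890597]), 'grasp_force': 0.0, 'width': 88.41905808322777}
```

View pics/top0.png

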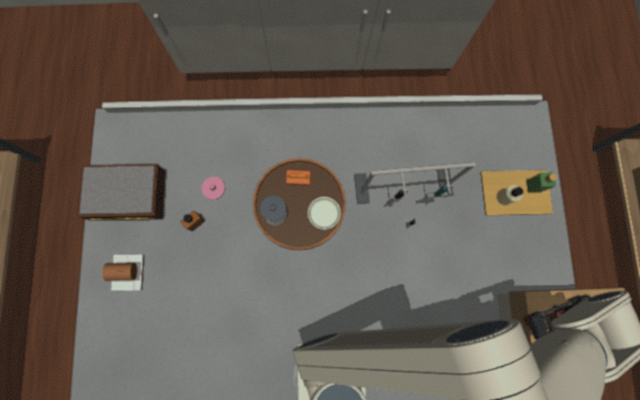

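View pics/scene0.png

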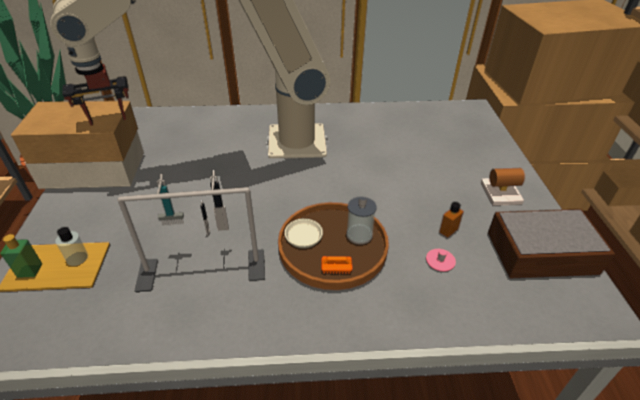

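The top view shows the turntable at (299,204), the pot with its dark lid at (273,210), the dish at (324,213) and the brush at (298,177). The rail runs from (370,172) to (475,165), with the black comb at (400,193), the rake at (441,190) and a small item at (410,223). In the scene view the pot is at (360,220), the larger comb at (217,190), the rake at (167,200) and the small comb at (205,215).

Run:
```python
from h import *
C=cam("top");z=np.load("pics/top0.npz");im,d=z["im"],z["d"];P=cloud(C,d)
def st(m,name):
    q=P[m];print(name,m.sum(),q.mean(0).round(1) if len(q) else'',np.percentile(q,[2,50,98],axis=0).round(0).tolist() if len(q) else '')
hsv=cv2.cvtColor(im,cv2.COLOR_RGB2HSV)
X,Y,Z=P[...,0],P[...,1],P[...,2]
v,u=np.mgrid[:400,:640]
win=(u>245)&(u<352)&(v>150)&(v<255)
# tray rim : points 40..48 high
rim=win&(Z>38)&(Z<50)&(hsv[...,0]<15)&(hsv[...,1]>120)
q=P[rim][:,:2]
A=np.c_[2*q,np.ones(len(q))]
for _ in range(6):
    s=np.linalg.lstsq(A,(q**2).sum(1),rcond=None)[0];r=np.hypot(*(q-s[:2]).T);k=abs(r-155)<7
    q=q[k];A=A[k]
print("hub",s[:2],np.sqrt(s[2]+s[0]**2+s[1]**2),len(q))
st(win&(Z>100)&(Z<175),"pot/lid"); st(win&(Z>130)&(Z<145),"liddisc");st(win&(Z>150),"knob")
dm=win&(hsv[...,1]<60)&(hsv[...,2]>140);st(dm,"dish");dr=dm&(Z>33)
st(win&(hsv[...,0]<12)&(hsv[...,1]>220)&(hsv[...,2]>180)&(Z>45),"brush")
# ellipse by colour plane projection
for nm,m,zz in(("dish",dm,36),):
    cs=max(cv2.findContours(m.astype(np.uint8),0,1)[0],key=cv2.contourArea)[:,0]
    print(nm,[a for a in cv2.minEnclosingCircle(plane(C,cs,zz)[:,:2].astype(np.float32))])
lm=win&(Z>125)&(Z<150);cs=max(cv2.findContours(lm.astype(np.uint8),0,1)[0],key=cv2.contourArea)[:,0]
print("lid",cv2.minEnclosingCircle(plane(C,cs,135)[:,:2].astype(np.float32)))
w2=(u>350)&(u<480)&(v>150)&(v<235)
st(w2&(Z>255)&(Z<285),"bar+hooks")
for a,b in(((385,205),(180,210)),((430,455),(175,205)),((400,420),(212,232))):
    m=(u>a[0])&(u<a[1])&(v>b[0])&(v<b[1])&(Z>20)
    for zz in range(20,300,30): 
        k=m&(Z>zz)&(Z<=zz+30)
        if k.sum(): st(k,str(a)+str(zz))
st((u>178)&(u<205)&(v>208)&(v<234)&(Z>20),"bottle")
b=im[150:250,350:490,::-1];cv2.imwrite("pics/rail.png",cv2.resize(b,(784,560),interpolation=cv2.INTER_CUBIC))
```

```text
hub [569.73413047  94.48986811] 152.7471637076248 133
pot/lid 518 [537.5 175.6 135.3] [[501.0, 140.0, 128.0], [537.0, 175.0, 136.0], [575.0, 213.0, 143.0]]
liddisc 486 [538.7 175.8 135.7] [[502.0, 140.0, 131.0], [539.0, 175.0, 136.0], [575.0, 213.0, 142.0]]
knob 47 [ 323.6   82.  1264.4] [[288.0, 65.0, 154.0], [288.0, 65.0, 1458.0], [533.0, 183.0, 1458.0]]
dish 793 [537.8   9.5  29.7] [[488.0, -39.0, 20.0], [539.0, 9.0, 27.0], [586.0, 58.0, 41.0]]
brush 0  
dish [(536.570068359375, 9.453752517700195), 55.307132720947266]
lid ((538.3026123046875, 175.91885375976562), 40.8729133605957)
bar+hooks 548 [ 612.2 -276.7  271.4] [[551.0, -424.0, 261.0], [618.0, -277.0, 272.0], [635.0, -127.0, 278.0]]
(430, 455)20 6 [ 630.8 -420.4   34.3] [[626.0, -426.0, 29.0], [631.0, -420.0, 32.0], [635.0, -418.0, 45.0]]
(430, 455)50 11 [ 628.5 -421.8   68.8] [[625.0, -427.0, 55.0], [628.0, -422.0, 72.0], [635.0, -417.0, 77.0]]
(430, 455)80 15 [ 629.6 -420.8   94.6] [[625.0, -425.0, 82.0], [629.0, -420.0, 96.0], [636.0, -418.0, 107.0]]
(430, 455)110 5 [ 631.1 -418.8  117.1] [[628.0, -420.0, 113.0], [631.0, 
[... 444 characters left out ...]
[565.0, -338.0, 250.0], [574.0, -332.0, 259.0]]
(430, 455)260 39 [ 570.9 -344.   270. ] [[548.0, -352.0, 264.0], [568.0, -344.0, 270.0], [596.0, -336.0, 277.0]]
(400, 420)20 10 [ 489.7 -278.8   30.9] [[480.0, -280.0, 23.0], [490.0, -279.0, 31.0], [498.0, -278.0, 41.0]]
(400, 420)50 10 [ 487.9 -277.6   64.5] [[481.0, -283.0, 54.0], [485.0, -277.0, 64.0], [500.0, -275.0, 77.0]]
(400, 420)80 13 [ 488.5 -276.1   95.2] [[483.0, -280.0, 81.0], [488.0, -276.0, 95.0], [496.0, -274.0, 109.0]]
(400, 420)110 16 [ 488.8 -278.4  120.6] [[483.0, -282.0, 110.0], [489.0, -279.0, 119.0], [495.0, -274.0, 133.0]]
bottle 299 [510.1 446.9  89. ] [[486.0, 425.0, 23.0], [511.0, 449.0, 77.0], [543.0, 482.0, 114.0]]
```

View pics/rail.png

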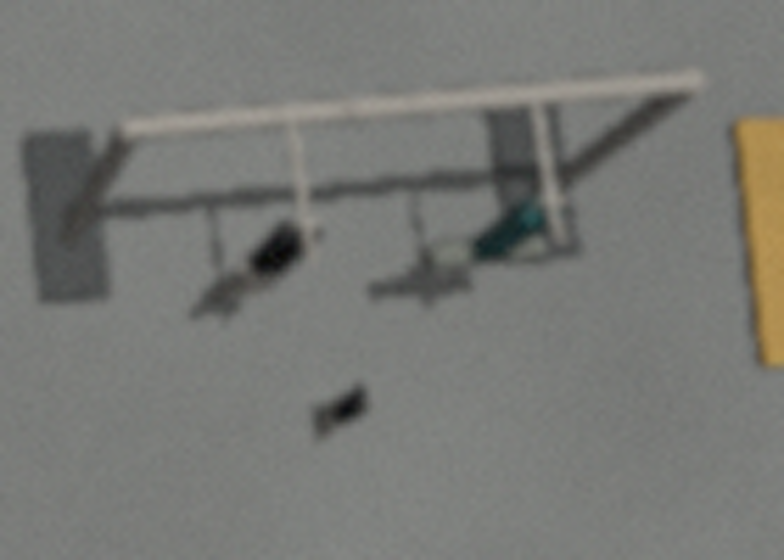

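The enlarged crop shows the large comb's black handle at about (275,250), just left of the hook from (295,115) to (312,235). The rake is on the right hook at (510,230), and the small comb stands separately at (345,405).

```bash
cat >> h.py <<'E'
def circ(q,r=None):
    from scipy.optimize import least_squares
    q=np.asarray(q)[:,:2]; x0=[*q.mean(0),r or 50]
    f=(lambda x:np.hypot(*(q-x[:2]).T)-(r or x[2])) 
    s=least_squares(f,x0,loss="soft_l1",f_scale=1.5); return s.x,np.abs(s.fun).mean()
E
python3 - <<'E'
from h import *
for n in("top","scene"):
    C=cam(n);z=np.load("pics/%s0.npz"%n);im,d=z["im"],z["d"];P=cloud(C,d)
    X,Y,Z=P[...,0],P[...,1],P[...,2]
    near=np.hypot(X-570,Y-94)<200
    m=near&(np.hypot(X-570,Y-94)>130)&(Z>36)&(Z<55)
    print(n,"rim",circ(P[m],155.5),m.sum())
    # tray silhouette outer at z 44 (upper part)
    m=near&(np.hypot(X-538,Y-176)<20)&(Z>155)&(Z<175); print("knob",P[m].mean(0),np.percentile(P[m],[5,95],axis=0),m.sum())
    hsv=cv2.cvtColor(im,cv2.COLOR_RGB2HSV)
    m=near&(hsv[...,0]<12)&(hsv[...,1]>200)&(hsv[...,2]>170)&(Z>50)&(Z<80); print("brush",m.sum(),P[m].mean(0) if m.any() else 0)
    m=(abs(Y+277)<170)&(X>607)&(X<650)&(Z>262)&(Z<285); q=P[m]; f=np.polyfit(q[:,1],q[:,0],1);print("bar",f,q[:,1].min(),q[:,1].max(),q[:,2].mean(),m.sum())
    for y0 in(-212,-343):
        m=(abs(Y-y0)<30)&(X>535)&(X<607)&(Z>262)&(Z<285);q=P[m]
        if len(q)>3: print("hook",np.polyfit(q[:,0],q[:,1],1),q.mean(0),q[:,0].min(),len(q))
        for a in range(50,262,30):
            m=(abs(Y-y0)<40)&(X>540)&(X<607)&(Z>a)&(Z<a+30);q=P[m]
            if len(q)>3: print(" z",a,len(q),q.mean(0).round(1),np.percentile(q,[5,95],axis=0).round(0).tolist())
E
```

```text
top rim (array([572.22258482,  94.25420883, 155.5       ]), np.float64(3.009324684524715)) 838
knob [529.10015679 174.31706383 161.655971  ] [[527.24637924 167.79368094 156.10891529]
 [531.91625011 182.08220363 168.60558153]] 5
brush 0 0
bar [-6.54789435e-02  6.02961531e+02] -433.0361137640767 -121.83633566473809 272.2095448847919 441
hook [ 4.92182286e-02 -2.43790124e+02] [ 569.1531243  -215.77741509  269.55712745] 538.6664981498972 46
 z 80 19 [ 557.  -215.3   95.7] [[555.0, -230.0, 81.0], [559.0, -201.0, 109.0]]
 z 110 17 [ 557.5 -214.2  123.5] [[555.0, -231.0, 114.0], [560.0, -201.0, 132.0]]
 z 140 15 [ 556.  -208.5  158.5] [[552.0, -229.0, 142.0], [560.0, -201.0, 169.0]]
 z 170 19 [ 554.4 -211.5  185.3] [[552.0, -223.0, 173.0], [561.0, -206.0, 198.0]]
 z 200 21 [ 555.2 -211.3  214.6] [[551.0, -222.0, 201.0], [563.0, -206.0, 227.0]]
 z 230 30 [ 556.  -212.8  246. ] [[552.0, -224.0, 234.0], [564.0, -207.0, 255.0]]
 z 260 44 [ 570.5 -215.7  269.3] [[545.0, -220.0, 263.0], [601.0, -209.0, 275.0]]
hook [ 6.10270201e-02 -3.78820988e+02] [ 574.43885693 -343.76469642  270.05386328] 546.
[... 1338 characters left out ...]
566.0, -206.0, 257.0]]
 z 260 53 [ 569.6 -215.8  269.9] [[547.0, -224.0, 264.0], [602.0, -210.0, 274.0]]
hook [ 5.38532239e-02 -3.75243746e+02] [ 573.1072765  -344.38007134  270.2155597 ] 542.779157624266 50
 z 110 67 [ 566.5 -345.5  127.9] [[564.0, -371.0, 119.0], [570.0, -319.0, 137.0]]
 z 140 185 [ 570.2 -344.3  153.8] [[562.0, -374.0, 143.0], [575.0, -316.0, 167.0]]
 z 170 78 [ 571.4 -343.6  185.4] [[565.0, -354.0, 172.0], [575.0, -335.0, 198.0]]
 z 200 48 [ 572.  -343.7  209. ] [[567.0, -354.0, 201.0], [575.0, -335.0, 217.0]]
 z 230 67 [ 569.8 -342.2  245.7] [[562.0, -353.0, 235.0], [575.0, -335.0, 254.0]]
 z 260 52 [ 572.8 -344.1  269.9] [[549.0, -352.0, 264.0], [602.0, -338.0, 273.0]]
```

```bash
cat >> h.py <<'E'
def pose(az,tilt=0):
    "tool down, tool y at azimuth az (deg); tilt: deg about world y-ish (tool's closing axis), positive = fingers point to robot"
    a=np.radians(az); y=np.array([np.cos(a),np.sin(a),0]); zt=np.array([0,0,-1.]); x=np.cross(y,zt)
    return R.from_matrix(np.c_[x,y,zt])*R.from_rotvec([0,np.radians(tilt),0])
def plan(way,cur=None):
    "way: list of (x,y,z,Rotation). prints per call the final-row numbers; splits to fit limits"
    o=ctrl.get_obs(); p,r=(o["ee_pos"],R.from_rotvec(o["orientation"])) if cur is None else cur
    for w in way:
        t=np.array(w[:3],float); rt=w[3]
        n=1
        while True:
            pp,rr=p,r; out=[]; ok=True
            tot=(rt*r.inv()).as_rotvec()
            for i in range(1,n+1):
                ti=p+(t-p)*i/n; ri=R.from_rotvec(tot*i/n)*r
                s=rr.inv().apply(ti-pp)/80; q=(rr.inv()*ri).as_rotvec()
                rows=max(np.linalg.norm(s)*80/45,np.degrees(np.linalg.norm(q))/8.2)
                if abs(s).max()>1 or rows>5: ok=False
                out.append((np.round(np.r_[q/np.pi,s],3).tolist(),int(np.ceil(rows)))); pp,rr=ti,ri
            if ok: break
            n+=1
        print("->",np.round(w[:3]))
        for a in out: print("  ",a)
        p,r=t,rt
    return p,r
def state():
    o=ctrl.get_obs(); M=R.from_rotvec(o["orientation"]).as_matrix()
    print("t %.2f"%o["t"],o["ee_pos"].round(1),"az %.2f"%np.degrees(np.arctan2(M[1,1],M[0,1])),"z",M[:,2].round(3),"q",o["qpos"].round(2),"w %.1f g %.1f"%(o["width"],o["grasp_force"]),"f",o["ft_force"].round(1))
E
python3 - <<'E'
from h import *
state()
plan([(400,-300,220,pose(-40)),(419,67,150,pose(10)),(419,67,44,pose(10))])
E
```

```text
t 0.10 [ 192.2 -594.2  241. ] az -72.08 z [-0.     0.001 -1.   ] q [-1.28  0.42  1.63 -0.    1.09 -0.02] w 88.4 g 0.0 f [ 0.3  0.2 -0.2]
-> [ 400 -300  220]
   ([-0.0, -0.0, -0.036, 0.721, -0.54, 0.053], 2)
   ([-0.0, -0.0, -0.036, 0.776, -0.456, 0.053], 2)
   ([-0.0, -0.0, -0.036, 0.822, -0.366, 0.053], 2)
   ([-0.0, -0.0, -0.036, 0.858, -0.272, 0.053], 2)
   ([-0.0, -0.0, -0.036, 0.883, -0.175, 0.053], 2)
-> [419  67 150]
   ([0.0, 0.0, -0.056, 0.733, -0.553, 0.175], 2)
   ([0.0, 0.0, -0.056, 0.818, -0.418, 0.175], 2)
   ([0.0, 0.0, -0.056, 0.878, -0.269, 0.175], 2)
   ([0.0, 0.0, -0.056, 0.912, -0.113, 0.175], 2)
   ([0.0, 0.0, -0.056, 0.917, 0.048, 0.175], 2)
-> [419  67  44]
   ([0.0, 0.0, 0.0, 0.0, 0.0, 0.662], 2)
   ([0.0, 0.0, 0.0, 0.0, 0.0, 0.662], 2)
```

Call:
{"op": "arm_command", "data": {
  "rows": [0,0,-0.036,0.72,-0.54,0.053,0,0,0,-0.036,0.72,-0.54,0.053,0,0,0,-0.036,0.72,-0.54,0.053,0]
}}

```text
t: 0.4
ee_pos: [234.8, -533.3, 236.8]
orientation: [-3.068, -0.667, 0.0]
ft_force: [-1.1, -0.0, 0.3]
width: 67.1
grasp_force: 0.0
```

Call:
{"op": "arm_command", "data": {
  "rows": [0,0,-0.036,0.776,-0.456,0.053,0,0,0,-0.036,0.776,-0.456,0.053,0]
}}

```text
t: 0.6
ee_pos: [275.7, -475.5, 232.8]
orientation: [-3.026, -0.84, -0.0]
ft_force: [0.0, 0.1, 0.5]
width: 51.2
grasp_force: 0.0
```

Call:
{"op": "arm_command", "data": {
  "rows": [0,0,-0.036,0.822,-0.366,0.053,0,0,0,-0.036,0.822,-0.366,0.053,0]
}}

```text
t: 0.8
ee_pos: [317.5, -416.3, 228.6]
orientation: [-2.973, -1.011, -0.0]
ft_force: [-0.3, -0.6, 0.9]
width: 44.4
grasp_force: 0.0
```

Call:
{"op": "arm_command", "data": {
  "rows": [0,0,-0.036,0.858,-0.272,0.053,0,0,0,-0.036,0.858,-0.272,0.053,0]
}}

```text
t: 1.0
ee_pos: [359.0, -357.5, 224.5]
orientation: [-2.912, -1.178, -0.0]
ft_force: [0.3, -0.4, 0.3]
width: 43.7
grasp_force: 0.0
```

Call:
{"op": "arm_command", "data": {
  "rows": [0,0,-0.036,0.883,-0.175,0.053,0,0,0,-0.036,0.883,-0.175,0.053,0]
}}

```text
t: 1.2
ee_pos: [400.5, -298.6, 220.3]
orientation: [-2.841, -1.341, -0.0]
ft_force: [0.5, -0.6, 0.7]
width: 44.1
grasp_force: 0.0
```

Call:
{"op": "arm_command", "data": {
  "rows": [0,0,-0.056,0.733,-0.553,0.175,0,0,0,-0.056,0.733,-0.553,0.175,0]
}}

```text
t: 1.4
ee_pos: [402.5, -224.8, 205.8]
orientation: [-2.71, -1.586, 0.001]
ft_force: [-0.3, 0.5, -0.2]
width: 44.0
grasp_force: 0.0
```

Call:
{"op": "arm_command", "data": {
  "rows": [0,0,-0.056,0.818,-0.418,0.175,0,0,0,-0.056,0.818,-0.418,0.175,0]
}}

```text
t: 1.6
ee_pos: [405.4, -151.5, 191.9]
orientation: [-2.561, -1.818, 0.001]
ft_force: [1.2, -0.3, -0.2]
width: 43.8
grasp_force: 0.0
```

Call:
{"op": "arm_command", "data": {
  "rows": [0,0,-0.056,0.878,-0.269,0.175,0,0,0,-0.056,0.878,-0.269,0.175,0]
}}

```text
t: 1.8
ee_pos: [408.9, -78.2, 178.0]
orientation: [-2.391, -2.036, 0.0]
ft_force: [0.6, -0.5, 0.9]
width: 43.9
grasp_force: 0.0
```

Call:
{"op": "arm_command", "data": {
  "rows": [0,0,-0.056,0.912,-0.113,0.175,0,0,0,-0.056,0.912,-0.113,0.175,0]
}}

```text
t: 2.0
ee_pos: [412.4, -4.7, 164.1]
orientation: [-2.203, -2.239, 0.0]
ft_force: [0.2, 0.0, -0.7]
width: 43.9
grasp_force: 0.0
```

Call:
{"op": "arm_command", "data": {
  "rows": [0,0,-0.056,0.917,0.048,0.175,0,0,0,-0.056,0.917,0.048,0.175,0,0,0,-0.056,0.917,0.048,0.175,0]
}}

```text
t: 2.3
ee_pos: [415.8, 68.8, 150.0]
orientation: [-1.999, -2.423, 0.0]
ft_force: [0.8, -0.2, -0.0]
width: 43.4
grasp_force: 0.0
```

Run:
```python
from h import *
state()
im,d,C=snap("wrist","w1"); P=cloud(C,d); X,Y,Z=P[...,0],P[...,1],P[...,2]
r=np.hypot(X-572,Y-94)
m=(r>140)&(r<172)&(Z>35)&(Z<52); print("rim",circ(P[m],155.5),m.sum(), Z[m].mean())
m=(r>120)&(r<149)&(Z>10)&(Z<30);print("floor",np.median(Z[m]),m.sum())
```

```text
t 2.30 [415.8  68.8 150. ] az 10.94 z [-0.  0. -1.] q [ 0.14  0.28  2.13  0.    0.73 -0.06] w 43.4 g 0.0 f [ 0.8 -0.2 -0. ]
rim (array([571.74126747,  93.36283859, 155.5       ]), np.float64(2.619008970147306)) 5933 43.853013413963396
floor 21.34120433662335 10550
```

View pics/w1.png

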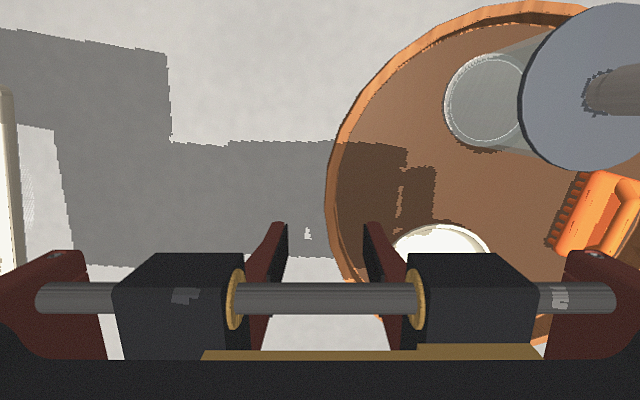

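The wrist view shows the pot and lid at the upper right (580,90). The tray rim runs between the open fingers at about (345,235), with the dish at (440,240) and the brush at (600,220).

Call:
{"op": "arm_command", "data": {
  "rows": [0,0,0.011,0,0.03,0.66,0,0,0,0.011,0,0.03,0.66,0]
}}

```text
t: 2.55
ee_pos: [414.9, 66.0, 93.8]
orientation: [-2.044, -2.378, 0.011]
ft_force: [0.4, -1.2, 0.5]
width: 43.7
grasp_force: 0.0
```

Call:
{"op": "arm_command", "data": {
  "rows": [0,0,0,0,0,0.4,0,0,0,0,0,0,0.66,0,0,0,0,0,0,0.66,-1,0,0,0,0,0,0.66,-1,0,0,0,0,0,0.66,-1]
}}

```text
t: 3.05
ee_pos: [418.6, 67.1, 46.5]
orientation: [2.045, 2.382, 0.003]
ft_force: [-1.3, 0.1, 0.4]
width: 23.1
grasp_force: 0.0
```

Call:
{"op": "arm_command", "data": {
  "rows": [0,0,0,0,0,0,-1,0,0,0,0,0,0,-1]
}}

```text
t: 3.25
ee_pos: [419.7, 67.5, 46.2]
orientation: [2.045, 2.381, 0.006]
ft_force: [3.2, -0.9, 6.1]
width: 11.0
grasp_force: 29.5
```

Call:
{"op": "arm_command", "data": {
  "rows": [0,0,-0.018,-0.11,0.003,0,-1,0,0,-0.04,-0.244,0.015,0,-1,0,0,-0.065,-0.394,0.04,0,-1,0,0,-0.09,-0.542,0.077,0,-1,0,0,-0.115,-0.687,0.126,0,-1]
}}

```text
t: 3.75
ee_pos: [439.4, 14.3, 46.3]
orientation: [1.578, 2.709, 0.006]
ft_force: [8.4, 2.3, -0.4]
width: 10.7
grasp_force: 29.3
```

Call:
{"op": "arm_command", "data": {
  "rows": [0,0,-0.0256,-0.156,0.006,0,-1,0,0,-0.0506,-0.307,0.024,0,-1,0,0,-0.0756,-0.457,0.055,0,-1,0,0,-0.1011,-0.607,0.097,0,-1,0,0,-0.1261,-0.75,0.151,0,-1]
}}

```text
t: 4.25
ee_pos: [480.9, -31.4, 46.3]
orientation: [1.015, 2.964, 0.006]
ft_force: [12.3, 13.3, -6.2]
width: 11.1
grasp_force: 29.1
```

Call:
{"op": "arm_command", "data": {
  "rows": [0,0,-0.0256,-0.156,0.006,0,-1,0,0,-0.0506,-0.307,0.024,0,-1,0,0,-0.0756,-0.457,0.055,0,-1,0,0,-0.1011,-0.607,0.097,0,-1,0,0,-0.1261,-0.75,0.151,0,-1]
}}

```text
t: 4.75
ee_pos: [534.5, -56.7, 46.3]
orientation: [0.413, 3.108, 0.006]
ft_force: [8.5, 23.8, 0.5]
width: 10.9
grasp_force: 29.5
```

Call:
{"op": "arm_command", "data": {
  "rows": [0,0,-0.011,-0.067,0.001,0,-1,0,0,-0.011,-0.067,0.001,0,-1,0,0,-0.011,-0.067,0.001,0,0,0,0,-0.011,-0.067,0.001,0,0]
}}

```text
t: 5.15
ee_pos: [536.1, -59.9, 45.5]
orientation: [0.359, 3.121, -0.0]
ft_force: [0.7, -0.4, -0.9]
width: 23.5
grasp_force: 0.0
```

Call:
{"op": "arm_command", "data": {
  "rows": [0,0,0,0,0,-0.4,0,0,0,0,0,0,-0.9,0]
}}

```text
t: 5.35
ee_pos: [533.8, -60.2, 116.2]
orientation: [-0.36, -3.116, 0.0]
ft_force: [-0.3, -0.4, 0.6]
width: 39.5
grasp_force: 0.0
```

Call:
{"op": "arm_command", "data": {
  "rows": [0,0,0,0,0,-0.6,0,0,0,0,0,0,-0.9,0,0,0,0,0,0,-0.9,0]
}}

```text
t: 5.65
ee_pos: [537.7, -60.9, 192.8]
orientation: [0.36, 3.114, -0.001]
ft_force: [-0.3, 0.4, 0.3]
width: 44.1
grasp_force: 0.0
```

```bash
cat > see.py <<'E'
from h import *
state()
import sys
for n in("top","scene"):
    im,d,C=snap(n,n+sys.argv[1]);P=cloud(C,d);X,Y,Z=P[...,0],P[...,1],P[...,2];r=np.hypot(X-571.8,Y-93.6);hsv=cv2.cvtColor(im,cv2.COLOR_RGB2HSV)
    m=(r<150)&(Z>126)&(Z<150)
    if m.sum()>100:
        cs=max(cv2.findContours(m.astype(np.uint8),0,1)[0],key=cv2.contourArea)[:,0]
        print(n,"lid/pot",cv2.minEnclosingCircle(plane(C,cs,135)[:,:2].astype(np.float32)),m.sum())
    m=(r<150)&(Z>152)&(Z<180);print("knob pts",m.sum(),P[m].mean(0) if m.any() else 0)
    m=(r<160)&(hsv[...,1]<60)&(hsv[...,2]>140)&(Z<60)
    cs=max(cv2.findContours(m.astype(np.uint8),0,1)[0],key=cv2.contourArea)[:,0]
    print("dish",cv2.minEnclosingCircle(plane(C,cs,36)[:,:2].astype(np.float32)),m.sum())
E
python3 see.py 1
```

```text
t 5.65 [537.7 -60.9 192.8] az 76.81 z [ 0.007 -0.001 -1.   ] q [-0.13  0.36  1.86 -0.    0.91 -1.47] w 44.1 g 0.0 f [-0.3  0.4  0.3]
top lid/pot ((483.5840759277344, 93.5849838256836), 40.98220443725586) 515
knob pts 5 [475.06572413  93.95053586 162.87051502]
dish ((637.6550903320312, 30.253746032714844), 54.136905670166016) 533
scene lid/pot ((484.7763366699219, 93.26526641845703), 45.07390213012695) 412
knob pts 38 [503.82771545  62.27388553 163.84632567]
dish ((635.2827758789062, 28.812767028808594), 56.317726135253906) 886
```

Run:
```python
from h import *
A=pose(77)
plan([(484,93.5,205,A),(484,93.5,157,A),(484,93.5,215,A),(636.5,29.5,200,A),(636.5,29.5,75,A),(636.5,29.5,61,A)])
```

```text
-> [484.  94. 205.]
   ([-0.0, 0.0, -0.001, 0.533, 0.864, -0.1], 2)
   ([-0.0, 0.0, -0.001, 0.531, 0.865, -0.1], 2)
-> [484.  94. 157.]
   ([0.0, 0.0, 0.0, 0.0, 0.0, 0.6], 2)
-> [484.  94. 215.]
   ([0.0, 0.0, 0.0, 0.0, 0.0, -0.725], 2)
-> [636.  30. 200.]
   ([0.0, 0.0, 0.0, -0.679, -0.117, 0.062], 2)
   ([0.0, 0.0, 0.0, -0.679, -0.117, 0.062], 2)
   ([0.0, 0.0, 0.0, -0.679, -0.117, 0.062], 2)
-> [636.  30.  75.]
   ([0.0, 0.0, 0.0, 0.0, 0.0, 0.781], 2)
   ([0.0, 0.0, 0.0, 0.0, 0.0, 0.781], 2)
-> [636.  30.  61.]
   ([0.0, 0.0, 0.0, 0.0, 0.0, 0.175], 1)
```

Call:
{"op": "arm_command", "data": {
  "rows": [0,0,0,0.533,0.864,-0.1,0,0,0,0,0.533,0.864,-0.1,0,0,0,0,0.533,0.864,-0.1,0]
}}

```text
t: 6.05
ee_pos: [507.5, 19.0, 195.1]
orientation: [-0.356, -3.117, 0.0]
ft_force: [-0.5, -0.3, -0.6]
width: 44.0
grasp_force: 0.0
```

Call:
{"op": "arm_command", "data": {
  "rows": [0,0,0,0.533,0.864,-0.1,0,0,0,0,0.533,0.864,-0.1,0,0,0,0,0.533,0.864,-0.1,0,0,0,0,0.533,0.864,-0.1,0]
}}

```text
t: 6.45
ee_pos: [483.7, 93.6, 203.6]
orientation: [-0.358, -3.119, 0.002]
ft_force: [0.7, 0.4, 0.6]
width: 43.9
grasp_force: 0.0
```

Run:
```python
from h import *
state()
im,d,C=snap("wrist","w2"); P=cloud(C,d); X,Y,Z=P[...,0],P[...,1],P[...,2]
r=np.hypot(X-484,Y-93.5)
m=(r<18)&(Z>155)&(Z<180); print("knob",P[m].mean(0),m.sum())
m=(r<70)&(Z>129)&(Z<142); print("disc",circ(P[m]),P[m].mean(0),m.sum())
```

```text
t 6.45 [483.7  93.6 203.6] az 76.91 z [-0.002 -0.001 -1.   ] q [ 0.17  0.28  1.95 -0.    0.91 -1.17] w 43.9 g 0.0 f [0.7 0.4 0.6]
knob [473.46579339  95.89524895 161.41591352] 176
disc (array([480.21967161,  94.73853778,  28.32586459]), np.float64(7.4222300831528845)) [479.59853638  94.89714537 136.30372004] 8130
```

View pics/w2.png

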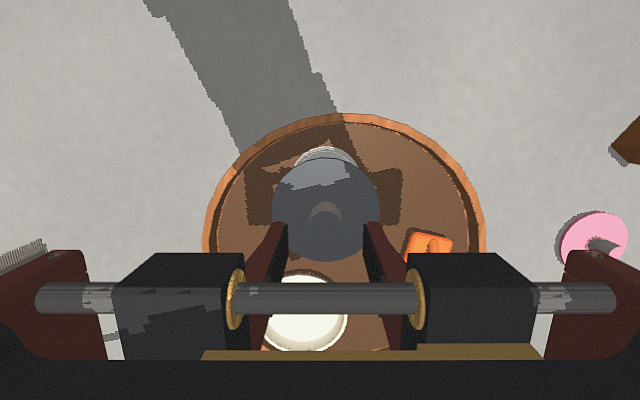

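The wrist view shows the knob at (325,215), centred between the fingers, with the lid disc around it and the dish behind at (305,312).

Call:
{"op": "arm_command", "data": {
  "rows": [0,0,0,0,0,0.58,0,0,0,0,0,0,0.58,0,0,0,0,0,0,0.58,-1,0,0,0,0,0,0.58,-1,0,0,0,0,0,0.58,-1]
}}

```text
t: 7.0
ee_pos: [484.2, 93.1, 158.5]
orientation: [-0.362, -3.12, 0.0]
ft_force: [0.7, 0.6, -0.1]
width: 23.7
grasp_force: 0.0
```

Call:
{"op": "arm_command", "data": {
  "rows": [0,0,0,0,0,0,-1,0,0,0,0,0,-0.1,-1,0,0,0,0,0,-0.3,-1,0,0,0,0,0,-0.725,-1,0,0,0,0,0,-0.725,-1]
}}

```text
t: 7.5
ee_pos: [486.7, 94.2, 220.6]
orientation: [0.36, 3.114, 0.003]
ft_force: [0.3, 0.2, -0.0]
width: 22.2
grasp_force: 30.0
```

Run:
```python
from h import *
state()
im,d,C=snap("scene","s2"); P=cloud(C,d); X,Y,Z=P[...,0],P[...,1],P[...,2]
m=(np.hypot(X-484,Y-93.5)<60)&(Z>185)&(Z<205); print("lid lifted?",m.sum(),P[m].mean(0))
```

```text
t 7.50 [486.7  94.2 220.6] az 76.83 z [ 0.007  0.001 -1.   ] q [ 0.17  0.26  1.93  0.    0.94 -1.17] w 22.2 g 30.0 f [ 0.3  0.2 -0. ]
lid lifted? 331 [494.5284293   92.80939925 198.21345151]
```

Call:
{"op": "arm_command", "data": {
  "rows": [0,0,0,-0.3,-0.05,0.02,-1,0,0,0,-0.679,-0.117,0.06,-1]
}}

```text
t: 7.75
ee_pos: [534.5, 72.4, 211.5]
orientation: [-0.358, -3.12, 0.0]
ft_force: [0.6, -0.4, -0.5]
width: 22.1
grasp_force: 30.0
```

Call:
{"op": "arm_command", "data": {
  "rows": [0,0,0,-0.4,-0.07,0.03,-1,0,0,0,-0.679,-0.117,0.06,-1]
}}

```text
t: 7.95
ee_pos: [587.0, 50.0, 206.0]
orientation: [-0.361, -3.12, 0.0]
ft_force: [0.9, 0.6, -0.8]
width: 22.2
grasp_force: 30.0
```

Call:
{"op": "arm_command", "data": {
  "rows": [0,0,0,-0.4,-0.07,0.03,-1,0,0,0,-0.679,-0.117,0.06,-1,0,0,0,-0.679,-0.117,0.06,-1]
}}

```text
t: 8.25
ee_pos: [638.1, 28.2, 200.7]
orientation: [-0.362, -3.12, 0.0]
ft_force: [0.6, -0.1, -1.0]
width: 22.2
grasp_force: 30.0
```

Call:
{"op": "arm_command", "data": {
  "rows": [0,0,0,0,0,0.4,-1,0,0,0,0,0,0.8,-1,0,0,0,0,0,0.8,-1]
}}

```text
t: 8.55
ee_pos: [632.1, 29.5, 133.5]
orientation: [-0.359, -3.111, 0.002]
ft_force: [-0.6, -0.3, -0.3]
width: 22.4
grasp_force: 30.0
```

Call:
{"op": "arm_command", "data": {
  "rows": [0,0,0,0,0,0.35,-1,0,0,0,0,0,0.45,-1,0,0,0,0,0,0.45,-1]
}}

```text
t: 8.85
ee_pos: [635.5, 29.5, 101.7]
orientation: [-0.36, -3.118, 0.0]
ft_force: [-0.7, -0.3, -0.9]
width: 22.2
grasp_force: 30.0
```

Run:
```python
from h import *
state()
im,d,C=snap("scene","s3"); P=cloud(C,d); X,Y,Z=P[...,0],P[...,1],P[...,2]
r=np.hypot(X-636.5,Y-29.5);hsv=cv2.cvtColor(im,cv2.COLOR_RGB2HSV)
m=(r<80)&(Z<60)&(hsv[...,1]<60)&(hsv[...,2]>140); print("dish rim",circ(P[m&(Z>32)],54),m.sum())
m=(r<60)&(Z>50)&(Z<70)&(hsv[...,2]<120); print("lid", P[m].mean(0),m.sum(),circ(P[m]))
cv2.imwrite("pics/s3c.png",cv2.resize(im[150:290,240:440,::-1],(800,560),interpolation=cv2.INTER_CUBIC))
```

```text
t 8.85 [635.5  29.5 101.7] az 76.83 z [-0.002 -0.    -1.   ] q [ 0.03  0.62  1.68  0.    0.85 -1.31] w 22.2 g 30.0 f [-0.7 -0.3 -0.9]
dish rim (array([635.24086804,  30.66659742,  54.        ]), np.float64(0.9640777067745567)) 7<stdin>:6: RuntimeWarning: Mean of empty slice.
  ret = um.true_divide(
h.py:32: RuntimeWarning: Mean of empty slice.
  q=np.asarray(q)[:,:2]; x0=[*q.mean(0),r or 50]
Traceback (most recent call last):
  File "h.py", line 34, in circ
    s=least_squares(f,x0,loss="soft_l1",f_scale=1.5); return s.x,np.abs(s.fun).mean()
ValueError: Initial guess is outside of provided bounds
```

Call:
{"op": "arm_command", "data": {
  "rows": [0,0,0,0,0,0.2,-1,0,0,0,0,0,0.35,-1,0,0,0,0,0,0.45,-1,0,0,0,0,0,0.5,-1,0,0,0,0,0,0.5,-1]
}}

```text
t: 9.4
ee_pos: [636.2, 29.2, 61.2]
orientation: [-0.361, -3.119, 0.0]
ft_force: [0.4, -0.2, -0.3]
width: 22.4
grasp_force: 30.0
```

Call:
{"op": "arm_command", "data": {
  "rows": [0,0,0,0,0,0.015,-1,0,0,0,0,0,0.03,-1,0,0,0,0,0,0.03,-1]
}}

```text
t: 9.7
ee_pos: [636.8, 29.2, 59.9]
orientation: [0.361, 3.12, 0.0]
ft_force: [-0.7, -0.5, -0.2]
width: 22.1
grasp_force: 30.0
```

Run:
```python
from h import *
state()
im,d,C=snap("scene","s4")
cv2.imwrite("pics/s4c.png",cv2.resize(im[150:290,240:440,::-1],(800,560),interpolation=cv2.INTER_CUBIC))
```

```text
t 9.70 [636.8  29.2  59.9] az 76.82 z [ 0.  0. -1.] q [ 0.03  0.68  1.69  0.    0.78 -1.31] w 22.1 g 30.0 f [-0.7 -0.5 -0.2]
```

View pics/s4c.png

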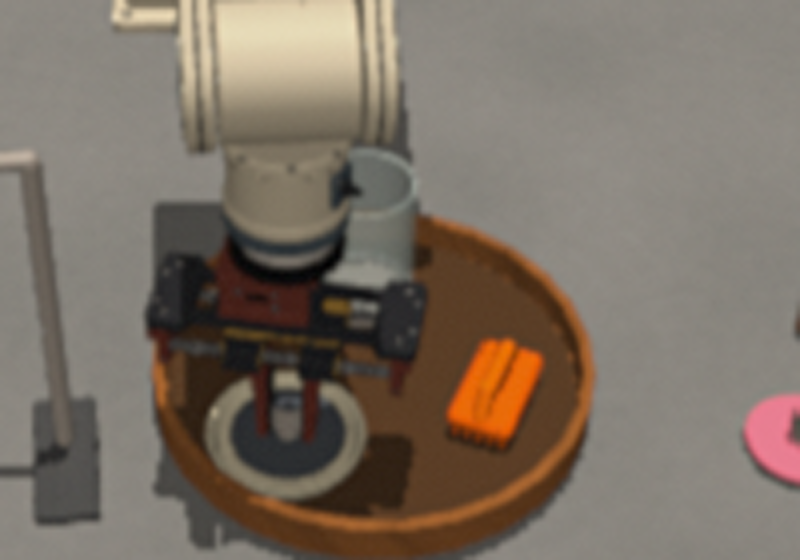

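The crop shows the lid at (288,432), centred in the dish at (287,435). The open pot stands behind at (375,215) and the brush at (495,395).

Call:
{"op": "arm_command", "data": {
  "rows": [0,0,0,0,0,0.012,-1,0,0,0,0,0,0.025,-1,0,0,0,0,0,0.025,-1]
}}

```text
t: 10.05
ee_pos: [637.4, 29.6, 59.5]
orientation: [0.36, 3.119, 0.001]
ft_force: [-2.5, 0.9, 12.2]
width: 22.3
grasp_force: 30.0
```

Call:
{"op": "arm_command", "data": {
  "rows": [0,0,0,0,0,0,0,0,0,0,0,0,0,0,0,0,0,0,0,0,0,0,0,0,0,0,0,0]
}}

```text
t: 10.45
ee_pos: [636.5, 29.2, 57.5]
orientation: [-0.361, -3.12, 0.0]
ft_force: [-0.3, 0.9, -0.8]
width: 43.5
grasp_force: 0.0
```

Call:
{"op": "arm_command", "data": {
  "rows": [0,0,0,0,0,-0.3,0,0,0,0,0,0,-0.7,0,0,0,0,0,0,-1,0]
}}

```text
t: 10.75
ee_pos: [636.8, 29.2, 138.8]
orientation: [0.361, 3.121, 0.0]
ft_force: [0.2, 0.2, 0.5]
width: 43.8
grasp_force: 0.0
```

Call:
{"op": "arm_command", "data": {
  "rows": [0,0,0,0,0,-0.5,0,0,0,0,0,0,-1,0,0,0,0,0,0,-1,0]
}}

```text
t: 11.05
ee_pos: [639.9, 29.3, 223.6]
orientation: [0.36, 3.111, 0.002]
ft_force: [0.9, 1.0, 0.2]
width: 43.8
grasp_force: 0.0
```

Call:
{"op": "arm_command", "data": {
  "rows": [0,0,0,0,0,-0.5,0,0,0,0,0,0,-1,0,0,0,0,0,0,-1,0]
}}

```text
t: 11.35
ee_pos: [639.3, 29.3, 302.9]
orientation: [0.36, 3.112, 0.002]
ft_force: [0.3, -0.4, -0.0]
width: 43.9
grasp_force: 0.0
```

Run:
```python
from h import *
state()
A=pose(93.7)
plan([(558,-60,310,A),(558,-216,310,A),(558,-216,234,A)])
im,d,C=snap("top","t5"); P=cloud(C,d); X,Y,Z=P[...,0],P[...,1],P[...,2]
r=np.hypot(X-636.5,Y-29.5);m=(r<36)&(Z>20)&(Z<90);print("lid z",np.percentile(Z[m],[5,25,50,75,95]),m.sum())
```

```text
t 11.35 [639.3  29.3 302.9] az 76.82 z [ 0.009  0.    -1.   ] q [ 0.03  0.38  1.54  0.    1.21 -1.31] w 43.9 g 0.0 f [ 0.3 -0.4 -0. ]
-> [558 -60 310]
   ([0.0, 0.001, -0.047, 0.367, -0.659, -0.049], 2)
   ([0.0, 0.001, -0.047, 0.46, -0.598, -0.047], 2)
-> [ 558 -216  310]
   ([0.0, 0.0, 0.0, 0.063, -0.973, 0.0], 2)
   ([0.0, 0.0, 0.0, 0.063, -0.973, 0.0], 2)
-> [ 558 -216  234]
   ([0.0, 0.0, 0.0, 0.0, 0.0, 0.95], 2)Traceback (most recent call last):
  File "<stdin>", line 6, in <module>
    return _quantile_unchecked(
        a, q, axis, out, overwrite_input, method, keepdims, weights)
    return _ureduce(a,
                    func=_quantile_ureduce_func,
    ...<5 lines>...
                    overwrite_input=overwrite_input,
                    method=method)
    r = func(a, **kwargs)
    result = _quantile(arr,
                       quantiles=q,
    ...<2 lines>...
                       out=out,
                       weights=wgt)
    slices_having_nans = np.isnan(arr[-1, ...])
                                  ~~~^^^^^^^^^
IndexError: index -1 is out of bounds for axis 0 with size 0
```

Call:
{"op": "arm_command", "data": {
  "rows": [0,0,-0.047,0.367,-0.659,-0.049,0,0,0,-0.047,0.367,-0.659,-0.049,0]
}}

```text
t: 11.6
ee_pos: [592.8, -17.2, 299.4]
orientation: [-0.124, -3.134, 0.001]
ft_force: [0.4, -0.1, 0.5]
width: 43.9
grasp_force: 0.0
```

Call:
{"op": "arm_command", "data": {
  "rows": [0,0,-0.047,0.46,-0.598,-0.047,0,0,0,-0.047,0.46,-0.598,-0.047,0]
}}

```text
t: 11.8
ee_pos: [552.3, -61.9, 303.6]
orientation: [0.104, -3.136, 0.0]
ft_force: [-0.6, 0.7, 0.9]
width: 44.1
grasp_force: 0.0
```

Call:
{"op": "arm_command", "data": {
  "rows": [0,0,0,0.063,-0.973,0,0,0,0,0,0.063,-0.973,0,0]
}}

```text
t: 12.0
ee_pos: [555.0, -139.7, 304.2]
orientation: [0.098, -3.139, -0.0]
ft_force: [-0.9, -0.2, 0.4]
width: 43.6
grasp_force: 0.0
```

Call:
{"op": "arm_command", "data": {
  "rows": [0,0,0,0.063,-0.973,0,0,0,0,0,0.063,-0.973,0,0,0,0,0,0.063,-0.973,0,0,0,0,0,0.063,-0.973,0,0]
}}

```text
t: 12.4
ee_pos: [555.2, -216.0, 303.9]
orientation: [0.097, -3.138, -0.002]
ft_force: [-0.5, 0.6, -0.2]
width: 43.8
grasp_force: 0.0
```

Run:
```python
from h import *
state()
im,d,C=snap("wrist","w6"); P=cloud(C,d); X,Y,Z=P[...,0],P[...,1],P[...,2]
for a in range(80,290,30):
    m=(abs(Y+216)<30)&(X>535)&(X<605)&(Z>a)&(Z<a+30);q=P[m]
    if len(q)>3: print(" z",a,len(q),q.mean(0).round(1),np.percentile(q,[3,97],axis=0).round(0).tolist())
```

```text
t 12.40 [ 555.2 -216.   303.9] az 93.55 z [-0.002  0.001 -1.   ] q [-0.39  0.32  1.64  0.    1.19 -2.02] w 43.8 g 0.0 f [-0.5  0.6 -0.2]
 z 80 128 [ 555.3 -216.8   96. ] [[553.0, -231.0, 82.0], [557.0, -202.0, 108.0]]
 z 110 168 [ 555.3 -216.8  126.2] [[553.0, -231.0, 113.0], [557.0, -202.0, 139.0]]
 z 140 118 [ 554.3 -214.9  160.6] [[549.0, -232.0, 142.0], [559.0, -201.0, 170.0]]
 z 170 199 [ 550.5 -216.5  184.3] [[549.0, -227.0, 170.0], [554.0, -206.0, 198.0]]
 z 200 243 [ 550.4 -216.6  214.8] [[550.0, -227.0, 201.0], [553.0, -207.0, 228.0]]
 z 230 502 [ 553.4 -216.5  248.7] [[550.0, -227.0, 232.0], [561.0, -206.0, 258.0]]
 z 260 910 [ 559.3 -216.   273.8] [[537.0, -241.0, 265.0], [589.0, -192.0, 289.0]]
```

View pics/w6.png

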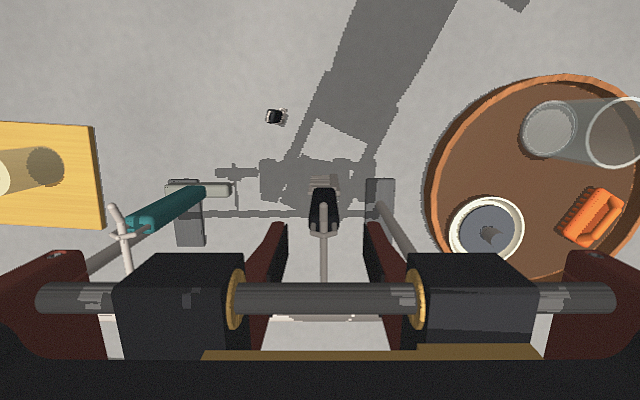

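The wrist view shows the comb handle at (323,205) on its hook, centred between the fingers. The rake is at left (165,205), the lid knob-up in the dish at (487,230), and the open pot at (585,130).

Call:
{"op": "arm_command", "data": {
  "rows": [0,0,0,-0.029,-0.006,0.4,0,0,0,0,-0.029,-0.006,0.75,0,0,0,0,-0.029,-0.006,0.88,0,0,0,0,-0.029,-0.006,0.88,0,0,0,0,-0.029,-0.006,0.88,0]
}}

```text
t: 12.95
ee_pos: [558.5, -215.9, 235.8]
orientation: [-0.103, 3.139, -0.0]
ft_force: [0.4, -0.1, 0.3]
width: 44.0
grasp_force: 0.0
```

Call:
{"op": "arm_command", "data": {
  "rows": [0,0,0,0,0,0,-1,0,0,0,0,0,0,-1,0,0,0,0,0,0,-1,0,0,0,0,0,0,-1,0,0,0,0,0,0,-1]
}}

```text
t: 13.45
ee_pos: [558.2, -216.7, 235.6]
orientation: [-0.102, 3.139, -0.001]
ft_force: [0.3, -0.7, 2.8]
width: 22.0
grasp_force: 30.0
```

Run:
```python
from h import *
state()
im,d,C=snap("scene","s7"); P=cloud(C,d); X,Y,Z=P[...,0],P[...,1],P[...,2]
for a in range(80,170,30):
    m=(abs(Y+216)<30)&(X>535)&(X<605)&(Z>a)&(Z<a+30);q=P[m]
    if len(q)>3: print(" z",a,len(q),q.mean(0).round(1),np.percentile(q,[3,97],axis=0).round(0).tolist())
m=(abs(Y+216)<25)&(X>540)&(X<575)&(Z>55)&(Z<150); print("foot z",np.sort(Z[m])[:8])
```

```text
t 13.45 [ 558.2 -216.7  235.6] az 93.73 z [ 0.001 -0.001 -1.   ] q [-0.39  0.39  1.7  -0.    1.05 -2.03] w 22.0 g 30.0 f [ 0.3 -0.7  2.8]
 z 80 87 [ 557.6 -216.4   95.6] [[554.0, -232.0, 81.0], [562.0, -202.0, 109.0]]
 z 110 97 [ 557.5 -216.6  125.2] [[554.0, -232.0, 112.0], [561.0, -202.0, 139.0]]
 z 140 88 [ 557.5 -215.4  154. ] [[553.0, -232.0, 141.0], [563.0, -201.0, 169.0]]
foot z [80.40768237 80.70650326 80.89384513 81.20145121 82.86868115 82.90305202
 83.48859765 83.84154798]
```

Call:
{"op": "arm_command", "data": {
  "rows": [0,0,0,0,0,-0.06,-1,0,0,0,0,0,-0.12,-1,0,0,0,0,0,-0.12,-1]
}}

```text
t: 13.8
ee_pos: [558.1, -216.4, 245.2]
orientation: [-0.102, 3.139, -0.0]
ft_force: [1.1, 0.0, -1.0]
width: 21.7
grasp_force: 30.0
```

Call:
{"op": "arm_command", "data": {
  "rows": [0,0,0,0.1,0,0,-1,0,0,0,0.25,0,0,-1,0,0,0,0.4,0,0,-1,0,0,0,0.56,0,0,-1,0,0,0,0.56,0,0,-1]
}}

```text
t: 14.3
ee_pos: [511.0, -219.3, 244.5]
orientation: [0.101, -3.139, -0.001]
ft_force: [-0.5, -0.3, -1.3]
width: 21.8
grasp_force: 30.0
```

Run:
```python
from h import *
state()
im,d,C=snap("scene","s8"); P=cloud(C,d); X,Y,Z=P[...,0],P[...,1],P[...,2]
x0=ctrl.get_obs()["ee_pos"][0]
for a in range(60,170,25):
    m=(abs(Y+218)<30)&(abs(X-x0)<30)&(Z>a)&(Z<a+25);q=P[m]
    if len(q)>3: print(" z",a,len(q),q.mean(0).round(1),np.percentile(q,[3,97],axis=0).round(0).tolist())
cv2.imwrite("pics/s8c.png",cv2.resize(im[100:300,100:400,::-1],(800,533),interpolation=cv2.INTER_CUBIC))
```

```text
t 14.30 [ 511.  -219.3  244.5] az 93.69 z [-0.001  0.    -1.   ] q [-0.43  0.32  1.78 -0.    1.04 -2.06] w 21.8 g 30.0 f [-0.5 -0.3 -1.3]
 z 85 59 [ 509.9 -219.3   99.4] [[507.0, -233.0, 89.0], [515.0, -204.0, 109.0]]
 z 110 77 [ 509.7 -219.2  122. ] [[506.0, -234.0, 111.0], [513.0, -204.0, 134.0]]
 z 135 81 [ 510.  -218.8  147.7] [[507.0, -234.0, 136.0], [514.0, -204.0, 159.0]]
 z 160 42 [ 511.  -219.5  167.6] [[506.0, -234.0, 160.0], [516.0, -205.0, 177.0]]
```

View pics/s8c.png

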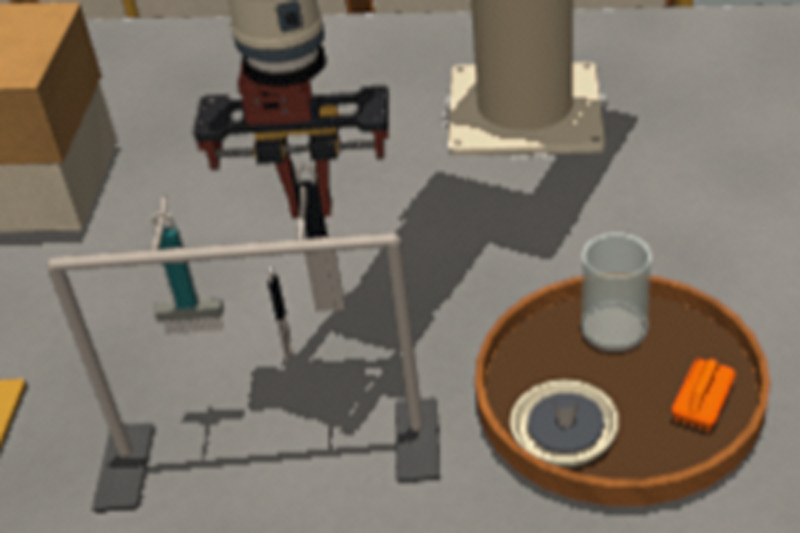

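The crop shows the comb free of its hook in the gripper at (318,230), and the rake still hanging at (178,265). The small comb is untouched at (278,300), the lid lies knob-up in the dish at (565,420), and the open pot is at (615,290).

Run:
```python
from h import *
T=pose(90,22);u=np.array([.3746,0,.927]);f=np.array([519.2,93.5,174.5])
plan([(511,-219,300,pose(93.7)),(*(f+122*u),T),(*(f+62*u),T),(*(f+12*u),T),(*f,T),])
```

```text
-> [ 511 -219  300]
   ([0.0, 0.0, -0.0, 0.014, 0.006, -0.691], 2)
-> [565.  94. 288.]
   ([-0.001, 0.031, 0.005, -0.231, 0.964, 0.039], 2)
   ([-0.001, 0.031, 0.005, -0.219, 0.967, 0.02], 2)
   ([-0.001, 0.031, 0.005, -0.204, 0.97, 0.003], 2)
   ([-0.001, 0.031, 0.005, -0.188, 0.974, -0.013], 2)
-> [542.  94. 232.]
   ([0.0, 0.0, 0.0, 0.0, -0.0, 0.75], 2)
-> [524.  94. 186.]
   ([0.0, 0.0, 0.0, 0.0, -0.0, 0.625], 2)
-> [519.  94. 174.]
   ([0.0, 0.0, 0.0, 0.0, -0.0, 0.15], 1)
```

Call:
{"op": "arm_command", "data": {
  "rows": [0,0,0,0,0,-0.4,-1,0,0,0,0,0,-0.85,-1,0,0,0,0,0,-0.85,-1]
}}

```text
t: 14.65
ee_pos: [515.9, -220.5, 317.6]
orientation: [-0.102, 3.132, -0.006]
ft_force: [0.9, -0.1, -1.2]
width: 21.9
grasp_force: 30.0
```

Call:
{"op": "arm_command", "data": {
  "rows": [-0.001,0.015,0.002,-0.12,0.48,0.02,-1,-0.001,0.031,0.005,-0.231,0.964,0.039,-1]
}}

```text
t: 14.85
ee_pos: [526.5, -141.2, 309.5]
orientation: [0.07, -3.043, 0.001]
ft_force: [0.3, 0.8, -1.3]
width: 21.8
grasp_force: 30.0
```

Call:
{"op": "arm_command", "data": {
  "rows": [-0.001,0.015,0.002,-0.11,0.48,0.01,-1,-0.001,0.031,0.005,-0.219,0.967,0.02,-1]
}}

```text
t: 15.05
ee_pos: [540.2, -61.6, 305.8]
orientation: [0.049, -2.945, 0.001]
ft_force: [0.2, -0.6, -1.9]
width: 21.9
grasp_force: 30.0
```

Call:
{"op": "arm_command", "data": {
  "rows": [-0.001,0.015,0.002,-0.1,0.48,0,-1,-0.001,0.031,0.005,-0.204,0.97,0.003,-1]
}}

```text
t: 15.25
ee_pos: [553.6, 16.7, 302.6]
orientation: [0.025, -2.847, 0.001]
ft_force: [1.4, -0.9, -0.8]
width: 22.0
grasp_force: 30.0
```

Call:
{"op": "arm_command", "data": {
  "rows": [-0.001,0.015,0.002,-0.1,0.48,0,-1,-0.001,0.025,0.004,-0.17,0.8,-0.01,-1,-0.001,0.031,0.005,-0.188,0.974,-0.013,-1,-0.001,0.031,0.005,-0.188,0.974,-0.013,-1]
}}

```text
t: 15.65
ee_pos: [566.8, 94.5, 298.9]
orientation: [0.005, -2.751, 0.001]
ft_force: [-0.0, -0.0, -0.2]
width: 21.7
grasp_force: 30.0
```

Run:
```python
from h import *
state()
o=ctrl.get_obs();M=R.from_rotvec(o["orientation"]).as_matrix();print("expected foot",o["ee_pos"]+158.5*M[:,2])
for n in("scene","top"):
    im,d,C=snap(n,n+"9"); P=cloud(C,d); X,Y,Z=P[...,0],P[...,1],P[...,2]
    # comb pts in tool coords
    L=(P-o["ee_pos"])@M
    m=(abs(L[...,0])<30)&(abs(L[...,1])<30)&(L[...,2]>30)&(L[...,2]<175)
    q=L[m]; 
    for a in range(30,170,35):
        k=q[(q[:,2]>=a)&(q[:,2]<a+35)]
        if len(k)>3: print(n,a,len(k),k.mean(0).round(1),k[:,:2].min(0).round(0),k[:,:2].max(0).round(0))
    print("max L",np.sort(q[:,2])[-4:] if len(q) else 0)
    hsv=cv2.cvtColor(im,cv2.COLOR_RGB2HSV)
    m=(np.hypot(X-484,Y-93.5)<60)&(Z>110)&(Z<135); print("pot pts",m.sum(),circ(P[m],37) if m.sum()>10 else 0)
```

```text
t 15.65 [566.8  94.5 298.9] az 90.21 z [-0.381 -0.001 -0.925] q [ 0.12  0.48  1.46  0.05  1.6  -1.46] w 21.7 g 30.0 f [-0.  -0.  -0.2]
expected foot [506.42815799  94.29351545 152.35818761]
scene 30 62 [-4.  -1.7 49.2] [ -7. -12.] [ 6. 10.]
scene 65 56 [-0.5 -0.5 83.1] [ -7. -16.] [ 4. 15.]
scene 100 70 [  0.7  -0.9 117.4] [ -3. -16.] [ 4. 14.]
scene 135 41 [  0.7  -1.2 146. ] [ -2. -16.] [ 3. 13.]
max L [174.17222418 174.50052576 174.53846149 174.89955665]
pot pts 248 (array([482.79610881,  92.20630463,  37.        ]), np.float64(1.7071712406776594))
max L 0
pot pts 0 0
```

Run:
```python
from h import *
T=pose(90,22);u=np.array([.3746,0,.927]);f=np.array([519.2,93.5,174.5])
plan([(*(f+122*u),T),(*(f+62*u),T)])
z=np.load("pics/scene9.npz");cv2.imwrite("pics/s9c.png",cv2.resize(z["im"][120:290,240:440,::-1],(706,600),interpolation=cv2.INTER_CUBIC))
```

```text
-> [565.  94. 288.]
   ([-0.0, -0.002, 0.0, -0.039, 0.013, 0.148], 1)
-> [542.  94. 232.]
   ([0.0, 0.0, 0.0, 0.0, -0.0, 0.75], 2)
```

View pics/s9c.png

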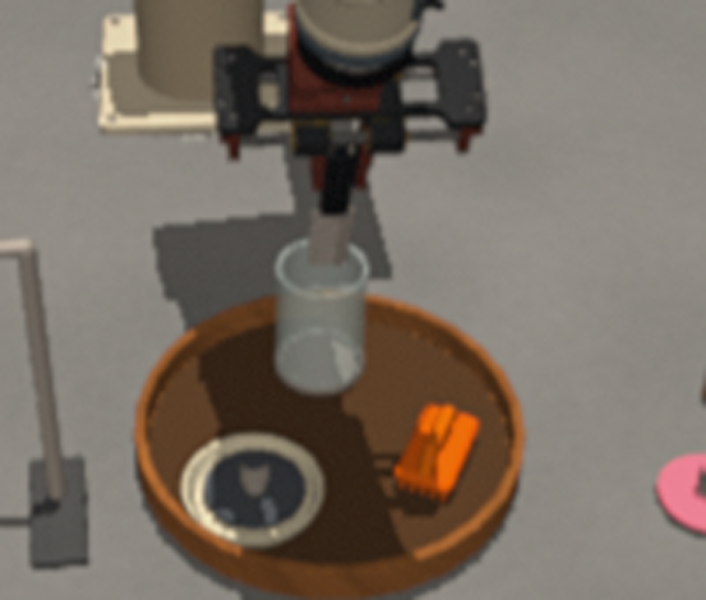

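The crop shows the comb tilted in the gripper with its foot at (328,262), just over the pot's mouth (322,268). The lid is in the dish at (253,490) and the brush at (437,455).

Call:
{"op": "arm_command", "data": {
  "rows": [0,0,0,-0.04,0,0.05,-1,0,0,0,-0.04,0,0.15,-1,0,0,0,-0.04,0,0.15,-1]
}}

```text
t: 16.05
ee_pos: [564.1, 92.3, 286.7]
orientation: [0.0, -2.75, 0.0]
ft_force: [0.5, -0.3, -1.3]
width: 21.8
grasp_force: 30.0
```

Call:
{"op": "arm_command", "data": {
  "rows": [0,0,0,0,0,0.15,-1,0,0,0,0,0,0.35,-1,0,0,0,0,0,0.55,-1,0,0,0,0,0,0.75,-1,0,0,0,0,0,0.75,-1]
}}

```text
t: 16.55
ee_pos: [540.2, 92.9, 230.1]
orientation: [0.002, -2.748, 0.001]
ft_force: [-0.4, 0.1, -1.4]
width: 21.8
grasp_force: 30.0
```

```bash
cat > chk.py <<'E'
from h import *
state()
o=ctrl.get_obs();M=R.from_rotvec(o["orientation"]).as_matrix();print("expected foot",o["ee_pos"]+158.5*M[:,2])
im,d,C=snap("scene","sx"); P=cloud(C,d); X,Y,Z=P[...,0],P[...,1],P[...,2]
m=(np.hypot(X-484,Y-93.5)<60)&(Z>110)&(Z<132); print("pot",m.sum(),circ(P[m],37))
E
python3 chk.py
```

```text
t 16.55 [540.2  92.9 230.1] az 90.09 z [-0.384 -0.001 -0.923] q [ 0.12  0.51  1.58  0.05  1.45 -1.46] w 21.8 g 30.0 f [-0.4  0.1 -1.4]
expected foot [479.33529108  92.72558104  83.79009064]
pot 282 (array([482.07661211,  92.19978876,  37.        ]), np.float64(4.519474952590659))
```

Call:
{"op": "arm_command", "data": {
  "rows": [0,0,0,-0.035,0,0.15,-1,0,0,0,-0.035,0,0.3,-1,0,0,0,-0.035,0,0.45,-1,0,0,0,-0.035,0,0.55,-1,0,0,0,-0.035,0,0.55,-1]
}}

```text
t: 17.1
ee_pos: [527.0, 93.1, 189.2]
orientation: [0.002, -2.749, 0.001]
ft_force: [-0.5, -0.4, -1.2]
width: 22.1
grasp_force: 30.0
```

Call:
{"op": "arm_command", "data": {
  "rows": [0,0,0,0,0,0.05,-1,0,0,0,0,0,0.1,-1,0,0,0,0,0,0.14,-1,0,0,0,0,0,0.14,-1]
}}

```text
t: 17.5
ee_pos: [523.7, 93.2, 179.8]
orientation: [0.002, -2.751, 0.0]
ft_force: [0.1, -0.7, -0.0]
width: 21.9
grasp_force: 30.0
```

```bash
python3 chk.py
```

```text
t 17.50 [523.7  93.2 179.8] az 90.09 z [-0.38  -0.001 -0.925] q [ 0.13  0.54  1.65  0.05  1.34 -1.47] w 21.9 g 30.0 f [ 0.1 -0.7 -0. ]
expected foot [463.38799487  93.10411318  33.23690756]
pot 225 (array([481.94438734,  92.20043948,  37.        ]), np.float64(2.5471145284883647))
```

Call:
{"op": "arm_command", "data": {
  "rows": [0,0,0,0,0,0.025,-1,0,0,0,0,0,0.05,-1,0,0,0,0,0,0.05,-1]
}}

```text
t: 17.85
ee_pos: [522.2, 93.2, 176.2]
orientation: [0.002, -2.752, 0.0]
ft_force: [-1.0, -0.1, -0.6]
width: 21.9
grasp_force: 30.0
```

Call:
{"op": "arm_command", "data": {
  "rows": [0,0,0,0,0,0.02,-1,0,0,0,0,0,0.02,-1]
}}

```text
t: 18.05
ee_pos: [521.6, 93.2, 174.8]
orientation: [0.002, -2.752, 0.0]
ft_force: [-0.9, 0.3, -1.0]
width: 21.7
grasp_force: 30.0
```

Call:
{"op": "arm_command", "data": {
  "rows": [0,0,0,0,0,0.02,-1,0,0,0,0,0,0.02,-1]
}}

```text
t: 18.25
ee_pos: [521.0, 93.2, 173.3]
orientation: [0.002, -2.752, 0.0]
ft_force: [0.4, -0.1, -0.6]
width: 21.8
grasp_force: 30.0
```

Call:
{"op": "arm_command", "data": {
  "rows": [0,0,0,0,0,0.02,-1,0,0,0,0,0,0.02,-1]
}}

```text
t: 18.45
ee_pos: [521.0, 93.2, 172.4]
orientation: [0.002, -2.753, 0.0]
ft_force: [2.0, 0.3, 3.4]
width: 22.0
grasp_force: 30.0
```

Call:
{"op": "arm_command", "data": {
  "rows": [0,0,0,0,0,0,-0.4,0,0,0,0,0,0,-0.2,0,0,0,0,0,0,0,0,0,0,0,0,0,0,0,0,0,0,0,0,0]
}}

```text
t: 18.95
ee_pos: [520.5, 93.2, 171.9]
orientation: [0.002, -2.752, 0.0]
ft_force: [0.8, 0.5, -0.3]
width: 44.0
grasp_force: 0.0
```

```bash
python3 chk.py
```

```text
t 18.95 [520.5  93.2 171.9] az 90.09 z [-0.38  -0.    -0.925] q [ 0.13  0.55  1.66  0.05  1.32 -1.47] w 44.0 g 0.0 f [ 0.8  0.5 -0.3]
expected foot [460.23936722  93.1140984   25.25637035]
pot 207 (array([482.38010129,  92.03327488,  37.        ]), np.float64(1.7882666360051958))
```

Call:
{"op": "arm_command", "data": {
  "rows": [0,0,0,0,0,-0.2,0,0,0,0,0,0,-0.6,0,0,0,0,0,0,-1,0,0,0,0,0,0,-1,0]
}}

```text
t: 19.4
ee_pos: [554.2, 93.5, 249.6]
orientation: [0.002, -2.76, -0.001]
ft_force: [1.0, 1.0, -0.4]
width: 43.9
grasp_force: 0.0
```

Call:
{"op": "arm_command", "data": {
  "rows": [0,0,0,0,0,-0.5,0,0,0,0,0,0,-1,0,0,0,0,0,0,-1,0]
}}

```text
t: 19.7
ee_pos: [584.3, 93.5, 323.9]
orientation: [0.002, -2.76, -0.001]
ft_force: [0.2, 0.0, 0.4]
width: 44.2
grasp_force: 0.0
```

Call:
{"op": "arm_command", "data": {
  "rows": [0,0,0,0,-0.5,0,0,0,0,0,0,-1,0,0]
}}

```text
t: 19.9
ee_pos: [580.7, 13.2, 318.6]
orientation: [0.006, -2.75, 0.001]
ft_force: [1.2, -0.8, 0.9]
width: 44.4
grasp_force: 0.0
```

Call:
{"op": "arm_command", "data": {
  "rows": [0,0,0,0,-0.5,0,0,0,0,0,0,-1,0,0]
}}

```text
t: 20.1
ee_pos: [580.6, -67.9, 318.4]
orientation: [0.003, -2.75, -0.0]
ft_force: [0.8, -0.1, 0.7]
width: 44.1
grasp_force: 0.0
```

Call:
{"op": "arm_command", "data": {
  "rows": [0,0,0,0,-0.5,0,0,0,0,0,0,-1,0,0,0,0,0,0,-1,0,0]
}}

```text
t: 20.4
ee_pos: [580.5, -150.7, 318.2]
orientation: [-0.004, -2.75, 0.0]
ft_force: [-0.5, -0.3, 0.4]
width: 43.6
grasp_force: 0.0
```

```bash
python3 see.py F
python3 - <<'E'
from h import *
for n in("top","scene"):
    z=np.load("pics/%sF.npz"%n);C=cam(n);P=cloud(C,z["d"]);X,Y,Z=P[...,0],P[...,1],P[...,2]
    m=(abs(Y-93.5)<30)&(X>440)&(X<640)&(Z>140)&(Z<230);q=P[m]
    if len(q)>5: print(n,m.sum(),q.mean(0).round(1),"top pts",q[np.argsort(q[:,2])[-5:]].round(0).tolist())
a=cv2.imread("pics/sceneF.png")[120:290,240:440];b=cv2.imread("pics/topF.png")[140:260,240:370]
cv2.imwrite("pics/fin.png",np.hstack([cv2.resize(a,(400,340)),cv2.resize(b,(368,340))]))
E
```

```text
t 20.40 [ 580.5 -150.7  318.2] az 89.85 z [-0.382  0.    -0.924] q [-0.23  0.5   1.38 -0.09  1.65 -1.79] w 43.6 g 0.0 f [-0.5 -0.3  0.4]
top lid/pot ((482.708740234375, 92.78736877441406), 37.678619384765625) 110
knob pts 48 [520.06766844  93.15795168 167.10719856]
dish ((638.14990234375, 28.720943450927734), 54.05653381347656) 296
scene lid/pot ((490.035888671875, 90.7203140258789), 40.74829864501953) 147
knob pts 39 [529.9338205   91.47746473 166.32301628]
dish ((635.5752563476562, 27.804981231689453), 56.43435287475586) 439
top 102 [523.7  93.2 172.8] top pts [[541.0, 88.0, 200.0], [544.0, 94.0, 201.0], [540.0, 97.0, 206.0], [540.0, 94.0, 207.0], [540.0, 91.0, 207.0]]
scene 96 [530.5  92.  174. ] top pts [[540.0, 98.0, 202.0], [540.0, 87.0, 202.0], [541.0, 90.0, 203.0], [537.0, 93.0, 203.0], [541.0, 95.0, 206.0]]
```

View pics/fin.png

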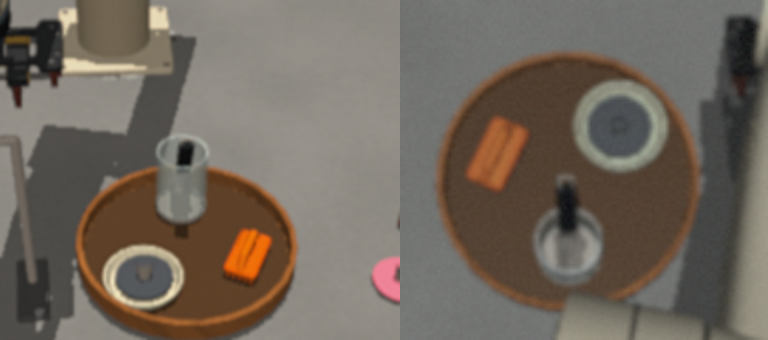

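The final pictures show the comb leaning from the pot towards the hub, with its loop top at about (540,93) mm, 32 mm from the hub. The lid is centred knob-up in the dish, the brush is upright, and the arm is clear.

```bash
python3 -c "
from workcell import ctrl
print(ctrl.close_job())"
```

```text
the job is handed in; nothing more can be done
None
```

The job is handed in at about 20 s: the pot is at the front, the lid lies knob up in the dish, and the comb leans from the pot towards the hub; the rake still hung when last seen and the bottle was never approached, but the hand-in returned no verdict.

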